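Warm up the dip pot on the bench hot plate

ROBOT

A 6-joint arm with a two-finger parallel gripper is mounted at the origin on the work surface; the furniture and walls round the work are solid. World frame = base frame: x ahead of the robot, y to its left, z up, the work surface at z = 0. Lengths are in m, angles in rad, forces in N, time in s.
With the tool pointing down it reaches from about 0.3 to 0.875 m from the base axis. Payload 6.4 kg.
Tool frame: the origin (TCP) lies between the finger pads; the fingertips stand 8 mm ahead of it and the grasp point (between the pads) lies 11 mm behind it; z points along the fingers, y is the direction in which the jaws open and shut (so a half turn about z gives the same grasp; the last joint's range is limited). The gripper opens to 85 mm and grips with 20 to 120 N. Pads are 22 mm wide; open, the fingers measure 114 mm over their backs; the gripper's body (76 mm by 85 mm) begins 54 mm behind the grasp point. The pads swing forward as they close: fully open they stand 13 mm farther back than shut.
Start: joints at [1.08, 0.181, 1.607, -0, 1.354, -0.206], TCP at [0.162, 0.552, 0.239] pointing down, gripper open.
Joint ranges: [-2.99, 2.99], [-0.89, 2.07], [0.3, 2.58], [-1.14, 4.28], [0, 2.63], [-3.12, 3.12]. Speed limits (rad/s): [2.57, 2.57, 3.01, 3.14, 3.14, 3.14].

INTERFACE

Orientations are given as a unit quaternion [w, x, y, z].
In Python, from bench import monitor, viewer, workorder, spotter gives the robot as it stands. The module is installed in compiled form; this text tells all that it offers.
- The arm moves only by the tool move_arm, never from a script. Its argument "motion" is a list of rows, each a list of 3 entries, a list of its own where there are three numbers: the shift along the tool's x, y, z in units of 60 mm (1.0 is 60 mm), then the turn, a rotation vector about the tool's x, y, z in units of 8 degrees (1.0 is 8 degrees), then the opening in per cent of the stroke, from 0 (shut) to 100 (fully open). In form: [[[dx, dy, dz], [rx, ry, rz], grip], ...]. A call has 1 to 10 rows; each row is the pose to reach, as a shift and turn from the pose commanded when the call began, along the tool's axes at that moment; what a row does not reach only later rows make up. A row lasts 1/8 s, in which the tool goes at most 62.5 mm and 10.7 degrees, less where a joint would pass 70% of its speed; a pose out of reach is approached as far as the arm can. A call with a gripper value outside its range is refused whole. The fingers move at their own pace and stop on an object; the grip force is fixed at half the most. Time passes only in rows, so rows that repeat a pose let the fingers close. It gives the time, the measured TCP pose, the force and the opening at its end, in the units of the state.
- monitor.get_obs(): the state, without advancing time (a new reading comes with each control period).
- viewer.camera(name): name is "side" or "top" or "wrist"; returns the picture (420x560x3 uint8, blue, green, red); there is no depth.
- viewer.calibration(name): a dict with "fovy" (degrees; the focal length in pixels is half the picture's height over the tangent of half this angle, whatever the lens; pixels are square), "cx", "cy" (the principal point, pixels), "extrinsics" (4x4, takes a point from camera to world coordinates). Camera axes: x right, y down, z forward; pixel columns grow to the right and rows downward; lengths in m; the calibration is good to about 2 mm. The wrist camera is an equidistant fisheye: a pixel r from the principal point sees the ray r / f radians off the axis. A picture is of the moment at which its call begins: read the wrist's pose just before it. calibration takes no time and is no camera call; for the wrist camera it gives the pose at the moment of the call.
- workorder.hand_in(): hands the job in, once; it reports no verdict.
Trained networks look in the newest picture that a camera, given by its name, has taken for a name from the list of things; names that differ only in an ending like _2 or _b are one class to them, and where a whole thing is asked for, a point or a joint stands for the part that bears it (a point fixed in the world has none). Each returns a list of dicts, best first, with "score" (0 to 1); they miss things now and then, are a little off and sometimes report something else, mostly with a low value. They report only what shows in the picture. A call takes as long as a camera call.
- spotter.search_frame(camera, name): "centre" ([column, row] as shares, 0 to 1, of the picture: columns of its width, rows of its height, amid what is visible of it).
- spotter.outline_of(camera, name): "region" (420x560 bool, what is visible of it) and "centre" ([column, row] as shares, 0 to 1, of the picture: columns of its width, rows of its height, amid what is visible of it).
The state is a dict: "time_s": time; "q": joint angles; "dq": joint speeds; "joint_efforts": joint torques, N m; "eef_pos": TCP position; "eef_rot": TCP orientation; "wrist_force": force on the tool from outside, world axes, zero at the start; "torque": the same for the moment, N m; "opening": opening from 0.0 (shut) to 1.0 (fully open).
Only numpy, scipy, OpenCV 4.12 (cv2) and the standard library are available. Lean on these libraries where they do the work, as an engineer would, in place of code of your own. Each camera call takes 0.05 s, during which the arm holds its last target. There are 200 camera calls.

TASK

Get the dip pot warming: set the lidded steel pot down upright in the middle of the bench hot plate (set it down, do not drop it). Then, once it stands there on its own (never heat the plate empty), turn the hot plate's selector knob so that it clicks in with its pointer at the two-dot mark. Leave the tip tin, mug and tape measure where they are.

Things in the scene. Friction and masses are not known exactly. Their poses are not given: they have to be found in the camera images.
- hotplate: Fixed bench hot plate: grey steel housing 278 mm deep (x) by 200 mm wide (y), aluminium deck 72 mm above the bench. Origin: under the housing's middle at bench level; x points from the control end (nearest the robot) to the round iron plate, y left, z up. Knob spindle at x = -94 mm, y = 0; iron plate's centre at x = +54 mm, y = 0. Nothing else on the deck stands higher than 9 mm.
- plate_top (a point): Centre of the flat top of the dark round cast-iron plate, 146 mm in diameter, 14 mm above the deck and 86 mm above the bench.
- two_dot_mark (a point): Middle of the row of two black dots (6 mm each) on the deck, 41 mm from the knob's spindle, straight towards the iron plate. Marks stand 40 degrees apart round the knob, clockwise from above: open ring (off), then rows of one, two, three, four dots running outward; so the ring is 80 degrees to the left of the two-dot row, the four dots 80 degrees to its right.
- selector (a joint): Angle of the selector knob (rad), growing clockwise seen from above. Sprung detents at 0 (off, ring), 0.698 (one dot), 1.396 (two dots), 2.094 (three dots) and 2.793 (four dots); between them it snaps to the nearer one. Turning out of a detent takes about 0.1 N m. It starts at off or at one dot.
- selector_grip (a point): Point on the knob's upright spindle axis, 100 mm above the bench, 1 mm below the top of its grip bar. The black knob has a round skirt 58 mm across, its top 9 mm above the deck, and across it an upright grip bar 13 mm wide, 52 mm long, 20 mm tall above the skirt. One end of the bar is a pointed nose with a white line on top: the pointer.
- pointer_tip (a point): Tip of the knob's pointer, at the height of selector_grip and 27 mm from the spindle axis; the grip bar lies along the line from selector_grip to this point.
- dip_pot: Loose plain steel pot with a lid that stays on, about 0.4 kg: a straight round body 59 mm in diameter, 90 mm high to the shoulder of the lid, with a round black knob on top, 25 mm in diameter, from 96 to 116 mm height. Origin: centre of its underside; z up along its axis. It starts upright on the bench to the robot's left.
- tip_tin: Bystander: round tin with a screw lid, 68 mm in diameter, 44 mm high; origin at the centre of its underside.
- mug: Bystander: pottery mug, 78 mm wide, 111 mm over the handle, 100 mm high; origin at the underside.
- tape_measure: Bystander: tape measure standing on edge, 84 mm long, 39 mm thick, 66 mm high; origin under its middle.
- parts_cabinet: Fixed steel drawer cabinet between the pot and the hot plate, 170 mm deep (x), 300 mm wide (y), about 210 mm high; origin under its middle, x pointing away from the robot. One drawer stands a little open at its front. Carry the pot in front of it or well over it.

How it is judged:
On the way, in this order (a step that is already met when the one before it is completed fails the run):
1. the pot stands upright, let go, in the middle of the iron plate (centres within 30 mm) (horizontal distance between dip_pot and plate_top below 0.03 m and z of dip_pot in the frame of plate_top between -0.005 and 0.005 m and angle between dip_pot's own z axis and vertical below 0.06 rad and linear speed of dip_pot below 0.02 m/s and contact force between the fingers and dip_pot below 0.2 N), for 0.3 s.
2. the selector knob is turned into the two-dot detent (value of joint selector between 1.276 and 1.516 rad), for 0.3 s.
At the end, for the whole second after the job is handed in: The pot stands still and upright (within 3.4 degrees) on the iron plate, its centre within 30 mm of the plate's centre, and the selector rests in the two-dot detent (within 0.12 rad of 1.396 rad) (all of step 2 and horizontal distance between dip_pot and plate_top below 0.03 m and z of dip_pot in the frame of plate_top between -0.005 and 0.005 m and angle between dip_pot's own z axis and vertical below 0.06 rad and linear speed of dip_pot below 0.02 m/s and velocity of joint selector between -0.05 and 0.05 rad/s); the robot touches nothing.
It fails at once if the pot is tipped by more than 35 degrees (angle between dip_pot's own z axis and vertical above 0.61 rad).
It fails at once if the pot is dropped (falls faster than 0.5 m/s with the fingers off it, a drop of over about 13 mm) (linear speed of dip_pot above 0.5 m/s and contact force between the fingers and dip_pot below 0.1 N).
It fails at once if the selector is turned up past one dot while the pot is not over the iron plate (value of joint selector above 1.1 rad and horizontal distance between dip_pot and plate_top above 0.05 m).
It fails at once if the tip tin, mug or tape measure is moved by more than 30 mm (distance of any of tip_tin, mug, tape_measure from where it was at the start of the episode above 0.03 m).
It also fails if it takes over 54 s, if anything falls off the work surface, if the arm or the gripper's body presses on something with over 40 N, if the wrist force passes 120 N, or if a joint passes its speed limit or range.

## Working session

There is one attempt and no reset: what is moved stays moved. The work goes in short steps, Python scripts to look and compute and a tool call to move; the robot and the scene stay as the last step left them, time stands still between calls to the robot, and variables do not carry over. Pictures are saved under pics/ and viewed, about 8 in all and at most 12, crops included, and the job is handed in when it is done.

Besides the shell and the picture viewer there is one more tool, called after "Emit:" as name(argument=value, ...) on one line, values as JSON. move_arm: Moves the arm, as the interface text tells. Its arguments: {"type":"object","properties":{"motion":{"type":"array","items":{"type":"array"}}},"required":["motion"]}

```bash
mkdir -p pics
cat > h.py <<'E'
from bench import monitor, viewer, workorder, spotter
import numpy as np, cv2
from scipy.spatial.transform import Rotation as R
def rot(o): q=o['eef_rot']; return R.from_quat([q[1],q[2],q[3],q[0]])
def ray(cam,px,cal=None):
    c=cal or viewer.calibration(cam); f=210/np.tan(np.radians(c['fovy']/2)); E=np.array(c['extrinsics'])
    d=np.array([(px[0]-c['cx'])/f,(px[1]-c['cy'])/f]); 
    if cam=='wrist':
        r=np.hypot(*d); v=np.array([*(d/r*np.sin(r) if r>1e-9 else d),np.cos(r)])
    else: v=np.array([*d,1])
    return E[:3,3],E[:3,:3]@(v/np.linalg.norm(v))
def atz(cam,px,z,cal=None):
    o,d=ray(cam,px,cal); return o+d*(z-o[2])/d[2]
def proj(cam,P,cal=None):
    c=cal or viewer.calibration(cam); f=210/np.tan(np.radians(c['fovy']/2)); E=np.array(c['extrinsics'])
    p=E[:3,:3].T@(np.array(P)-E[:3,3])
    if cam=='wrist':
        a=np.arctan2(np.hypot(p[0],p[1]),p[2]); k=f*a/np.hypot(p[0],p[1])
        return np.array([c['cx']+k*p[0],c['cy']+k*p[1]])
    return np.array([c['cx']+f*p[0]/p[2],c['cy']+f*p[1]/p[2]])
E
python3 - <<'E'
from h import *
for c in ['side','top','wrist']:
    cal=viewer.calibration(c); im=viewer.camera(c); cv2.imwrite(f'pics/{c}0.png',im)
    print(c,cal['fovy'],np.round(np.array(cal['extrinsics']),3).tolist())
    for n in ['dip_pot','hotplate','selector']+(['tip_tin','mug','tape_measure','parts_cabinet'] if c=='top' else []):
        print(n,[(round(r['score'],2),np.round(np.array(r['centre'])*[560,420],1).tolist()) for r in spotter.search_frame(c,n)[:2]])
print(monitor.get_obs())
a=np.hstack([cv2.imread('pics/side0.png'),cv2.imread('pics/top0.png')]); cv2.imwrite('pics/st.png',cv2.resize(a,(800,300),interpolation=cv2.INTER_AREA))
E
```

```text
side 50.79939688033391 [[0.81, -0.344, 0.474, -0.09], [-0.586, -0.463, 0.666, -0.875], [-0.009, -0.817, -0.576, 0.783], [0.0, 0.0, 0.0, 1.0]]
dip_pot [(0.6, [199.6, 179.0])]
hotplate [(0.86, [357.9, 294.5]), (0.53, [311.9, 279.1])]
selector [(0.67, [312.0, 277.3])]
top 44.2209898449301 [[0.026, -0.988, 0.153, 0.257], [-1.0, -0.027, -0.003, -0.055], [0.007, -0.153, -0.988, 1.645], [0.0, 0.0, 0.0, 1.0]]
dip_pot [(0.97, [167.0, 234.3]), (0.16, [376.8, 225.4])]
hotplate [(0.65, [377.5, 224.1])]
selector [(0.84, [358.8, 243.6])]
tip_tin [(0.59, [270.1, 248.9])]
mug [(0.67, [183.4, 180.7])]
tape_measure [(0.52, [235.1, 255.9])]
parts_cabinet []
wrist 65.70646984690485 [[0.281, 0.922, 0.267, 0.093], [0.96, -0.269, -0.079, 0.572], [-0.001, 0.278, -0.96, 0.374], [0.0, 0.0, 0.0, 1.0]]
dip_pot [(0.76, [135.3, 392.6])]
hotplate [(0.4, [0.0, 387.0])]
selector []
{'time_s': 0.8, 'q': array([ 1.07970455e+00,  1.80755364e-01,  1.60698124e+00,  6.33132566e-06,
        1.35383117e+00, -2.06292540e-01]), 'dq': array([ 7.29405613e-04, -5.39329184e-04,  6.76569165e-04, -5.00047217e-04,
        6.20023275e-05, -2.60854824e-03]), 'joint_efforts': array([ 2.51165284e-05, -4.44814253e+01, -3.51657057e+01, -3.22647365e-04,
        9.06674504e-04, -1.39819710e-05]), 'eef_pos': array([0.16154038, 0.55186033, 0.23932266]), 'eef_rot': array([1.34526293e-06, 1.41919525e-01, 9.89878199e-01, 1.27484761e-05]), 'wrist_force': array([ 0.22733268,  0.04809088, -0.41706573]), 'torque': array([0.05162189, 0.01774468, 0.01532203]), 'opening': 1.0004782678855042}
```

View pics/top0.png

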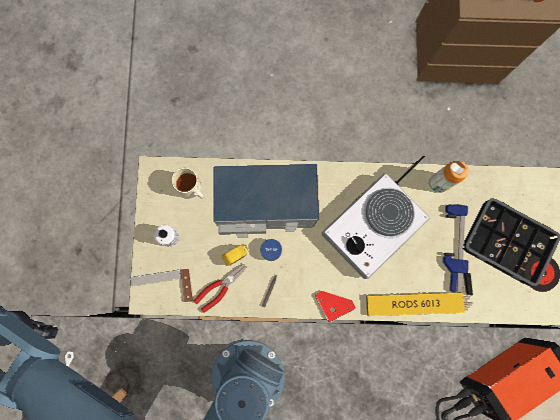

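View pics/side0.png

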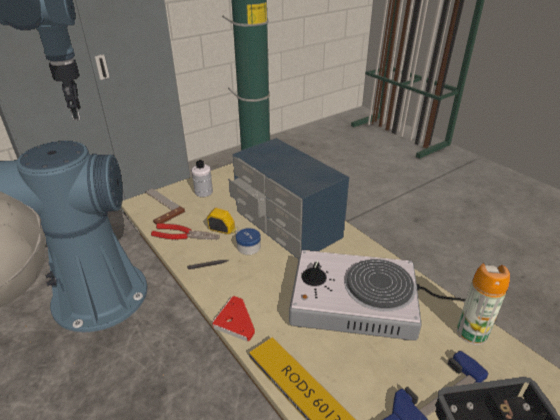

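The top view shows the pot at (167,235), the knob near (355,244), the iron plate near (389,212), the tin at (271,250), the tape at (235,255), and the cabinet at (213–319,165–233). Next I'll measure these precisely.

Run:
```python
from h import *
def tri(a,b):
    o1,d1=ray(*a);o2,d2=ray(*b); A=np.stack([d1,-d2],1); t=np.linalg.lstsq(A,o2-o1,rcond=None)[0]
    p,q=o1+t[0]*d1,o2+t[1]*d2; return (p+q)/2,np.linalg.norm(p-q)
S=np.array([560,420])
for n in ['dip_pot','hotplate','selector']:
    for c in ['top','side']:
        r=spotter.outline_of(c,n)
        for k in r[:1]:
            m=k['region'].astype(np.uint8); ys,xs=np.nonzero(m); print(n,c,k['score'],m.sum(),xs.min(),xs.max(),ys.min(),ys.max(),k['centre']*S if 0 else np.array(k['centre'])*S); np.save(f'{n}_{c}.npy',m)
# pot: black lid knob by darkness
for c,(x,y,w) in {'top':(167,235,16),'side':(201,170,25)}.items():
    im=cv2.imread(f'pics/{c}0.png')[y-w:y+w,x-w:x+w].max(2); 
    ys,xs=np.nonzero(im<60); print(c,'dark',len(xs),xs.mean()+x-w,ys.mean()+y-w)
print('tri knob', tri(('top',(167,235)),('side',(201,165))))
for n,p,z in [('potknob',(167,235),.108),('sel',(355,244),.1),('plate',(389,212),.086),('tin',(271,250),.044),('tape',(235,255),.066),('mug',(185,182),.1),('cabcorner fr',(319,222),.21),('cab fl',(214,222),.21),('drawer',(215,233),.15)]: print(n,atz('top',p,z).round(3))
print('plate side',atz('side',(380,282),.086),'sel side',atz('side',(313,272),.1))
a=cv2.imread('pics/top0.png')[150:290,290:450]; b=cv2.imread('pics/side0.png')[245:345,280:430]
o=np.zeros((560,800,3),np.uint8); o[:420,:480]=cv2.resize(a,(480,420),interpolation=2); v=cv2.imread('pics/top0.png')[200:270,145:225]; o[:280,480:800]=cv2.resize(v,(320,280),interpolation=2); v=cv2.imread('pics/side0.png')[245:325,280:360]; o[280:,480:760]=cv2.resize(v,(280,280),interpolation=2)
cv2.imwrite('pics/c1.png',o)
```

```text
dip_pot top 0.68 420 154 177 224 246 [166.376 232.218]
dip_pot side 0.81 590 192 212 160 196 [202.328 174.594]
hotplate top 0.86 6002 320 428 156 278 [376.712 225.204]
hotplate side 0.67 9850 289 464 251 340 [355.488 295.806]
selector top 0.75 305 345 364 236 255 [353.472 243.516]
top dark 49 162.57142857142858 233.3877551020408
side dark 48 199.45833333333334 163.54166666666666
tri knob (array([0.42089876, 0.25355944, 0.1053154 ]), np.float64(0.003046488568406029))
potknob [0.419 0.254 0.108]
sel [ 0.408 -0.309  0.1  ]
plate [ 0.511 -0.415  0.086]
tin [ 0.388 -0.058  0.044]
tape [0.368 0.052 0.066]
mug [0.584 0.21  0.1  ]
cabcorner fr [ 0.457 -0.19   0.21 ]
cab fl [0.449 0.104 0.21 ]
drawer [0.424 0.106 0.15 ]
plate side [ 0.50642442 -0.42782034  0.086     ] sel side [ 0.39736677 -0.32589525  0.1       ]
```

View pics/c1.png

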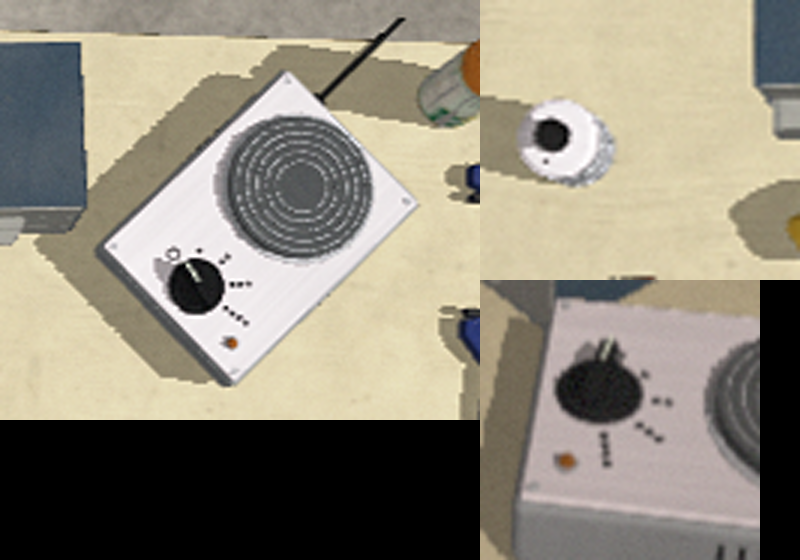

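Run:
```python
from h import *
print('pot top',atz('top',(162.6,233.4),.114),'side',atz('side',(199.5,163.5),.106))
# plate: fit ellipse via dark pixels
for c,box in {'top':(360,180,420,245),'side':(335,250,425,315)}.items():
    im=cv2.imread(f'pics/{c}0.png'); x0,y0,x1,y1=box; s=im[y0:y1,x0:x1].max(2)
    m=(s<115).astype(np.uint8); m=cv2.morphologyEx(m,cv2.MORPH_CLOSE,np.ones((5,5)))
    m=cv2.morphologyEx(m,cv2.MORPH_OPEN,np.ones((5,5)))
    k=max(cv2.findContours(m,0,1)[0],key=cv2.contourArea); e=cv2.fitEllipse(k); print(c,e[0][0]+x0,e[0][1]+y0,e[1])
P=atz('top',(390.3,212),.086); K=atz('top',(355.7,245),.081)
print(P,K,np.linalg.norm((P-K)[:2]),np.degrees(np.arctan2(*(P-K)[1::-1])))
# corners of deck in top: crop (288,72),(418,205),(232,385),(103,249) -> 
cs=[(290+a/3,150+b/3) for a,b in [(288,72),(418,205),(232,385),(103,249)]]
C=np.array([atz('top',p,.072) for p in cs])[:,:2]; print(C,[np.linalg.norm(C[i]-C[i-1]) for i in range(4)],C.mean(0))
u=(C[0]+C[1]-C[2]-C[3]);u/=np.linalg.norm(u);print('yaw',np.degrees(np.arctan2(u[1],u[0])),'plate',C.mean(0)+.054*u,'sel',C.mean(0)-.094*u)
for p in [(188,263),(200,283)]: print('ptr',atz('top',(290+p[0]/3,150+p[1]/3),.101))
print('two-dot expected px',[proj('top',[*(C.mean(0)-.053*u),.072]),proj('side',[*(C.mean(0)-.053*u),.072])])
sx=lambda a,b:(280+(a-480)*80/280,245+(b-280)*80/280)
print('side sel skirt',atz('side',sx(600,391),.081),'two-dot side',atz('side',sx(663,402),.072))
```

```text
pot top [0.42301083 0.26576197 0.114     ] side [0.42253635 0.26327529 0.106     ]
top 388.8743419647217 211.9909324645996 (46.127262115478516, 47.810646057128906)
side 382.5473976135254 283.7026824951172 (45.592041015625, 79.28353881835938)
[ 0.51068562 -0.41917911  0.086     ] [ 0.40717497 -0.31434965  0.081     ] 0.14732165015154589 -45.36268106635037
[[ 0.63263927 -0.41002767]
 [ 0.49652505 -0.5426514 ]
 [ 0.30797924 -0.35121989]
 [ 0.44226501 -0.21965173]] [np.float64(0.269231053542484), np.float64(0.19004245796768132), np.float64(0.2686922808329649), np.float64(0.18799693751270916)] [ 0.46985214 -0.38088767]
yaw -45.21746798521909 plate [ 0.50789071 -0.41921609] sel [ 0.40363687 -0.31416783]
ptr [ 0.42708603 -0.30188284  0.101     ]
ptr [ 0.40734169 -0.31393376  0.101     ]
two-dot expected px [array([364.67167167, 237.26158924]), array([329.26336206, 278.95389868])]
side sel skirt [ 0.40334471 -0.32435218  0.081     ] two-dot side [ 0.43611437 -0.34957141  0.072     ]
```

Measured positions are pot ≈ (0.423, 0.265), plate ≈ (0.509, −0.418), spindle ≈ (0.405, −0.315) and plate yaw ≈ −45°. The pointer is at off. I'll move above the pot, turning the tool 5.2 units clockwise.

Emit:
move_arm(motion=[[[-0.3,-0.2,0],[0,0,0.4],100],[[-0.9,-0.55,0],[0,0,1],100],[[-1.6,-1,0],[0,0,1.6],100],[[-2.3,-1.4,0],[0,0,2.2],100],[[-3,-1.85,0],[0,0,2.9],100],[[-3.7,-2.3,0],[0,0,3.5],100],[[-4.4,-2.7,0],[0,0,4.2],100],[[-5,-3.1,0],[0,0,4.8],100],[[-5.4,-3.3,0],[0,0,5.2],100],[[-5.53,-3.37,0],[0,0,5.2],100]])

```text
time_s: 2.35
eef_pos: [0.4241, 0.2627, 0.2393]
eef_rot: [0.0, 0.486, 0.874, -0.0]
wrist_force: [0.2, 1.3, -0.2]
opening: 0.997
```

Run:
```python
from h import *
o=monitor.get_obs(); cal=viewer.calibration('wrist'); im=viewer.camera('wrist'); cv2.imwrite('pics/w1.png',im)
print(o['time_s'],o['eef_pos'],np.degrees(o['q']).round(1),rot(o).as_matrix().round(3).tolist())
r=spotter.outline_of('wrist','dip_pot')[:1]
for k in r:
    print(k['score'],np.array(k['centre'])*[560,420])
print('expected knob top px',proj('wrist',[.423,.265,.116],cal))
s=im.max(2); x,y=proj('wrist',[.423,.265,.116],cal).astype(int); w=60
sub=(s[max(0,y-w):y+w,max(0,x-w):x+w]<60).astype(np.uint8); n,l,st,ce=cv2.connectedComponentsWithStats(sub)
for i in range(1,n):
    if st[i,4]>80: c=ce[i]+[max(0,x-w),max(0,y-w)]; print(st[i],c,atz('wrist',c,.114,cal))
```

```text
2.35 [0.42412316 0.26269104 0.23933611] [ 18.1   0.5 102.8  -0.   76.7 -13.7] [[-0.528, 0.849, 0.0], [0.849, 0.528, -0.0], [-0.0, 0.0, -1.0]]
0.95 [278.6   187.488]
expected knob top px [278.09794686 197.15421126]
[ 45  13  34  10 117] [278.70940171 153.76068376] [0.40461913 0.29543605 0.114     ]
[ 46  43  29  31 695] [278.0057554  195.21870504] [0.42234302 0.26591682 0.114     ]
```

View pics/w1.png

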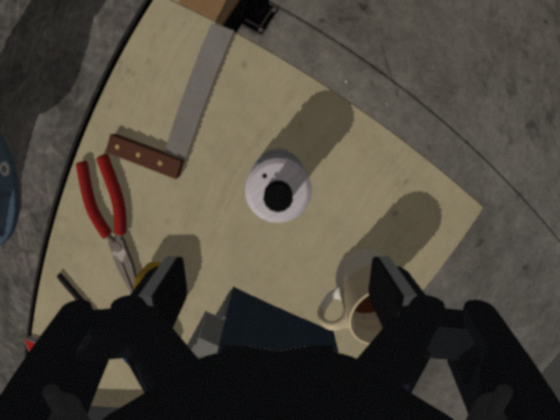

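The wrist view shows the pot knob at (278,195), giving (0.4223, 0.2659). That is within 2 mm of the top-camera value. I'll descend and grip.

Emit:
move_arm(motion=[[[0.05,0,0.3],[0,0,0],100],[[0.05,0,0.9],[0,0,0],100],[[0.05,0,1.6],[0,0,0],100],[[0.05,0,2.2],[0,0,0],100],[[0.05,0,2.6],[0,0,0],100],[[0.05,0,2.85],[0,0,0],100],[[0.05,0,2.98],[0,0,0],100],[[0.05,0,2.98],[0,0,0],100],[[0.05,0,2.98],[0,0,0],60],[[0.05,0,2.98],[0,0,0],40]])

```text
time_s: 3.7
eef_pos: [0.4223, 0.2674, 0.0617]
eef_rot: [0.001, 0.484, 0.875, 0.001]
wrist_force: [-0.8, -1.3, 2.5]
opening: 0.678
```

Emit:
move_arm(motion=[[[0,0,0],[0,0,0],30],[[0,0,0],[0,0,0],30],[[0,0,0],[0,0,0],30],[[0,0,0],[0,0,0],30],[[0,0,-0.1],[0,0,0],30],[[0,0,-0.3],[0,0,0],30],[[0,0,-0.6],[0,0,0],30]])

```text
time_s: 4.58
eef_pos: [0.4211, 0.2669, 0.0969]
eef_rot: [-0.0, 0.484, 0.875, -0.0]
wrist_force: [0.8, -0.1, -3.0]
opening: 0.681
```

Run:
```python
from h import *
o=monitor.get_obs(); cal=viewer.calibration('wrist'); im=viewer.camera('wrist'); cv2.imwrite('pics/w2.png',im)
s=viewer.camera('side'); v=s[130:210,150:250]; t=np.zeros((420,800,3),np.uint8); t[:,:560]=im; t[:192,560:]=cv2.resize(v,(240,192),interpolation=2); cv2.imwrite('pics/w2.png',t)
print(o['time_s'],o['eef_pos'],o['opening'],o['wrist_force'],o['torque'])
```

```text
4.575 [0.42107369 0.26692975 0.09690365] 0.6809505647784752 [ 0.84766948 -0.11614345 -2.956204  ] [-0.00542295 -0.01150743 -0.01861221]
```

View pics/w2.png

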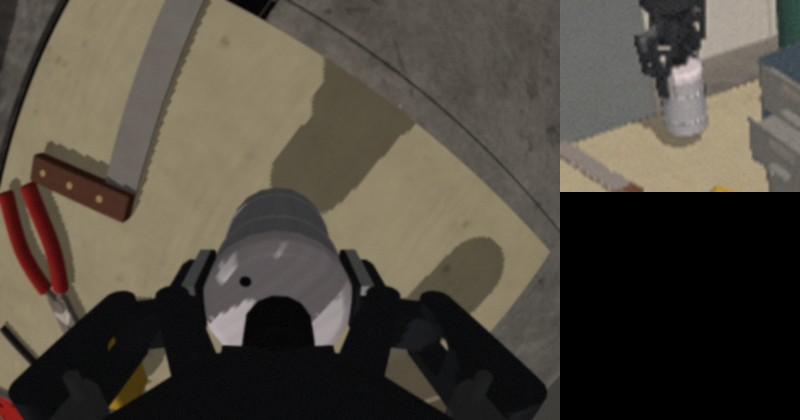

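The pot is gripped (opening 0.68, i.e. 58 mm) and clear of the bench, with the lid visible between the pads. I'll lift well above the cabinet.

Emit:
move_arm(motion=[[[0,0,-0.25],[0,0,0],30],[[0,0,-0.7],[0,0,0],30],[[0,0,-1.3],[0,0,0],30],[[0,0,-1.9],[0,0,0],30],[[0,0,-2.5],[0,0,0],30],[[0,0,-3.1],[0,0,0],30],[[0,0,-3.7],[0,0,0],30],[[0,0,-4.1],[0,0,0],30],[[0,0,-4.3],[0,0,0],30],[[0,0,-4.4],[0,0,0],30]])

```text
time_s: 5.92
eef_pos: [0.4214, 0.267, 0.3606]
eef_rot: [-0.0, 0.484, 0.875, -0.0]
wrist_force: [-0.2, -1.4, -3.0]
opening: 0.674
```

Run:
```python
from h import *
o=monitor.get_obs(); M=rot(o).as_matrix(); print(o['eef_pos'],o['opening'])
d=np.array([.509,-.419,.36])-o['eef_pos']; print((M.T@d/.06).round(2), 'yaw',np.degrees(np.arctan2(M[1,1],M[0,1])))
```

```text
[0.42137235 0.26703359 0.36057685] 0.6741032995911103
[-1.046e+01 -4.830e+00  1.000e-02] yaw 32.07862712450823
```

Emit:
move_arm(motion=[[[-0.2,-0.1,0],[0,0,0.2],30],[[-0.6,-0.28,0],[0,0,0.6],30],[[-1.2,-0.55,0],[0,0,1.2],30],[[-1.8,-0.83,0],[0,0,1.9],30],[[-2.5,-1.15,0],[0,0,2.6],30],[[-3.2,-1.48,0],[0,0,3.3],30],[[-3.9,-1.8,0],[0,0,4],30],[[-4.5,-2.08,0],[0,0,4.7],30],[[-4.9,-2.26,0],[0,0,5.2],30],[[-5.1,-2.35,0],[0,0,5.4],30]])

```text
time_s: 7.18
eef_pos: [0.4639, -0.0687, 0.3592]
eef_rot: [-0.001, 0.773, 0.634, -0.001]
wrist_force: [0.1, 0.0, -3.1]
opening: 0.678
```

Run:
```python
from h import *
o=monitor.get_obs(); M=rot(o).as_matrix(); print(o['eef_pos'],o['opening'],o['wrist_force'])
d=np.array([.509,-.419,.36])-o['eef_pos']; print((M.T@d/.06).round(2), 'yaw',np.degrees(np.arctan2(M[1,1],M[0,1])))
```

```text
[ 0.46391639 -0.06871088  0.35922083] 0.6782182546480418 [ 0.0646293   0.01025559 -3.05871282]
[-5.58  1.88 -0.02] yaw -11.338359912115667
```

Emit:
move_arm(motion=[[[-0.2,0.07,0],[0,0,0.2],30],[[-0.7,0.24,0],[0,0,0.7],30],[[-1.4,0.47,0],[0,0,1.3],30],[[-2.1,0.71,0],[0,0,2],30],[[-2.8,0.94,0],[0,0,2.7],30],[[-3.5,1.18,0],[0,0,3.4],30],[[-4.3,1.45,0],[0,0,4.1],30],[[-5,1.68,0],[0,0,4.8],30],[[-5.4,1.82,0],[0,0,5.2],30],[[-5.58,1.88,0],[0,0,5.4],30]])

```text
time_s: 8.43
eef_pos: [0.5108, -0.4181, 0.3594]
eef_rot: [-0.001, 0.952, 0.306, -0.0]
wrist_force: [-0.2, 0.9, -3.4]
opening: 0.672
```

Emit:
move_arm(motion=[[[0,0,0],[0,0,0],30]])

```text
time_s: 8.55
eef_pos: [0.5108, -0.417, 0.3599]
eef_rot: [-0.001, 0.952, 0.307, -0.0]
wrist_force: [0.5, 0.3, -3.0]
opening: 0.674
```

Run:
```python
from h import *
o=monitor.get_obs(); cal=viewer.calibration('wrist'); im=viewer.camera('wrist'); M=rot(o).as_matrix(); print(o['eef_pos'],o['opening'],o['wrist_force'],np.degrees(o['q']).round(1),'yaw',np.degrees(np.arctan2(M[1,1],M[0,1])))
viewer.camera('top'); 
for n in ['plate_top','selector','two_dot_mark']: print(n,[ (round(r['score'],2),np.array(r['centre'])*[560,420]) for r in spotter.search_frame('wrist',n)[:2]])
u=np.array([np.cos(np.radians(-45.3)),np.sin(np.radians(-45.3))])
C=np.array([.509,-.418])
for a in np.arange(0,360,15):
    p=proj('wrist',[C[0]+.073*np.cos(np.radians(a)),C[1]+.073*np.sin(np.radians(a)),.086],cal); cv2.circle(im,tuple(int(v) for v in p.round()),2,(0,0,255),-1)
for s in [-.193,.085]:
  for t in [-.1,.1]:
    q=C+u*s+t*np.array([-u[1],u[0]]); q=C+u*(s)+t*np.array([-u[1],u[0]])
    p=proj('wrist',[*q,.072],cal); cv2.circle(im,tuple(int(v) for v in p.round()),3,(0,255,0),-1)
q=C-.148*u; p=proj('wrist',[*q,.1],cal); cv2.circle(im,tuple(int(v) for v in p.round()),2,(255,0,0),-1)
q=C-.107*u; p=proj('wrist',[*q,.072],cal); cv2.circle(im,tuple(int(v) for v in p.round()),2,(255,0,255),-1)
cv2.imwrite('pics/w3.png',cv2.resize(im,(800,600),interpolation=2))
```

```text
[ 0.5108007  -0.4170293   0.35985705] 0.6744217549224168 [ 0.46537143  0.26556278 -3.00570157] [-49.5  17.4  69.8   0.   92.8   4.8] yaw -54.2865252237201
plate_top [(0.91, array([236.208, 162.12 ]))]
selector [(0.89, array([169.512, 186.312]))]
two_dot_mark [(0.93, array([238.112, 159.096]))]
```

View pics/w3.png

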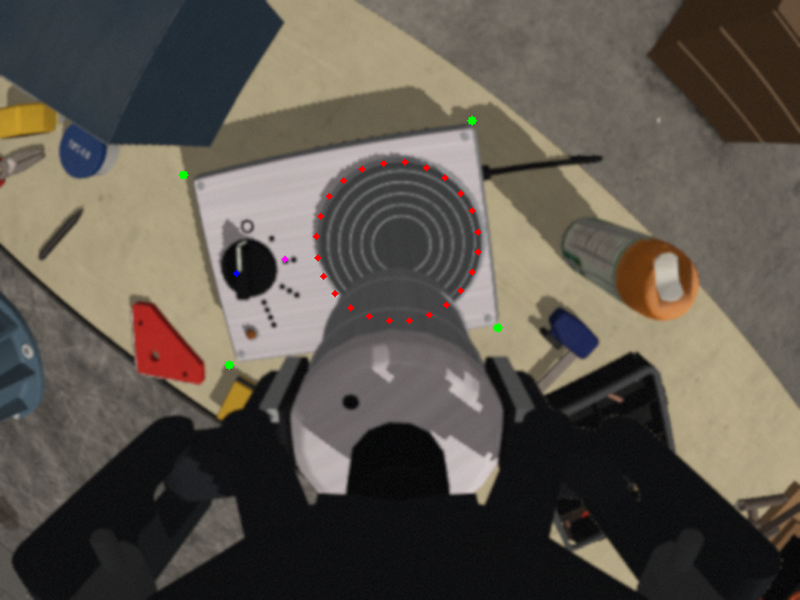

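The overlay matches: the plate ring centre is at about (402,241) against a prediction of (398,241), and the two-dot row is at (289,260) against (285,260). I'll refine from these pixels.

Run:
```python
from h import *
o=monitor.get_obs(); cal=viewer.calibration('wrist'); M=rot(o).as_matrix()
f=lambda x,y,z:atz('wrist',(x*.7,y*.7),z,cal).round(4)
P=f(402,241,.086); K=f(249,267,.081); T=f(289,260,.072); print(P,K,T,np.linalg.norm((P-K)[:2]),np.linalg.norm((T-K)[:2]))
for d in (P-K,P-T,T-K): print(np.degrees(np.arctan2(d[1],d[0])))
print('ptr',f(241,243,.101),f(239,262,.101))
d=np.array([P[0],P[1],.1475])-o['eef_pos']; print((M.T@d/.06).round(2))
```

```text
[ 0.5141 -0.4207  0.086 ] [ 0.41   -0.3176  0.081 ] [ 0.4355 -0.3456  0.072 ] 0.14651423139067415 0.037871493236998226
-44.72347811457134
-43.695506982795166
-47.67542665602915
ptr [ 0.432  -0.3025  0.101 ] [ 0.416 -0.31   0.101]
[-0.    0.09  3.56]
```

Emit:
move_arm(motion=[[[0,0.06,0.25],[0,0,0],30],[[0,0.06,0.8],[0,0,0],30],[[0,0.06,1.4],[0,0,0],30],[[0,0.06,2],[0,0,0],30],[[0,0.06,2.5],[0,0,0],30],[[0,0.06,2.9],[0,0,0],30],[[0,0.06,3.2],[0,0,0],30],[[0,0.06,3.4],[0,0,0],30],[[0,0.06,3.48],[0,0,0],30],[[0,0.06,3.48],[0,0,0],30]])

```text
time_s: 10.05
eef_pos: [0.5131, -0.4204, 0.152]
eef_rot: [0.0, 0.952, 0.306, 0.0]
wrist_force: [0.1, 0.4, -2.3]
opening: 0.678
```

Emit:
move_arm(motion=[[[0,0,0.02],[0,0,0],30],[[0,0,0.04],[0,0,0],30],[[0,0,0.06],[0,0,0],30],[[0,0,0.06],[0,0,0],30]])

```text
time_s: 10.55
eef_pos: [0.5128, -0.4202, 0.148]
eef_rot: [-0.0, 0.952, 0.306, -0.0]
wrist_force: [0.1, 0.4, -2.9]
opening: 0.677
```

Still carrying the weight, so I'll go down gently.

Emit:
move_arm(motion=[[[0,0,0.015],[0,0,0],30],[[0,0,0.03],[0,0,0],30],[[0,0,0.03],[0,0,0],30]])

```text
time_s: 10.92
eef_pos: [0.513, -0.4203, 0.1478]
eef_rot: [0.0, 0.952, 0.306, 0.0]
wrist_force: [-4.0, 3.4, 5.7]
opening: 0.674
```

It has touched down (force now +5.7 N up). I'll release.

Emit:
move_arm(motion=[[[0,0,0.01],[0,0,0],72],[[0,0,0.01],[0,0,0],80],[[0,0,0.01],[0,0,0],100],[[0,0,0.01],[0,0,0],100],[[0,0,0.01],[0,0,0],100],[[0,0,0.01],[0,0,0],100]])

```text
time_s: 11.68
eef_pos: [0.5129, -0.4202, 0.1457]
eef_rot: [0.0, 0.952, 0.306, -0.0]
wrist_force: [0.9, 0.3, 0.3]
opening: 0.999
```

Emit:
move_arm(motion=[[[0,0,-0.15],[0,0,0],100],[[0,0,-0.5],[0,0,0],100],[[0,0,-1],[0,0,0],100],[[0,0,-1.6],[0,0,0],100],[[0,0,-2.2],[0,0,0],100],[[0,0,-2.7],[0,0,0],100],[[0,0,-3],[0,0,0],100],[[0,0,-3],[0,0,0],100]])

```text
time_s: 12.68
eef_pos: [0.5133, -0.4207, 0.3281]
eef_rot: [0.002, 0.952, 0.306, 0.001]
wrist_force: [0.5, 0.1, -0.3]
opening: 0.998
```

Run:
```python
from h import *
o=monitor.get_obs(); cal=viewer.calibration('wrist'); im=viewer.camera('wrist'); M=rot(o).as_matrix(); print(o['time_s'],o['eef_pos'],o['opening'],np.degrees(o['q']).round(1),'yaw',np.degrees(np.arctan2(M[1,1],M[0,1])))
a=np.zeros((420,800,3),np.uint8); a[:,:560]=im; s=viewer.camera('side'); cv2.imwrite('pics/s4.png',s); a[:240,560:]=cv2.resize(s[190:350,280:440],(240,240),interpolation=2); cv2.imwrite('pics/w4.png',a)
print('knob px pred',proj('wrist',[.513,-.42,.202],cal),'sel',proj('wrist',[.408,-.317,.1],cal))
```

```text
12.675 [ 0.51334353 -0.4207344   0.3281457 ] 0.9984858913771045 [-49.6  18.4  72.1  -0.   89.3   4.8] yaw -54.31471537666981
knob px pred [275.61047998 198.82952911] sel [155.93945439 197.3965607 ]
```

View pics/w4.png

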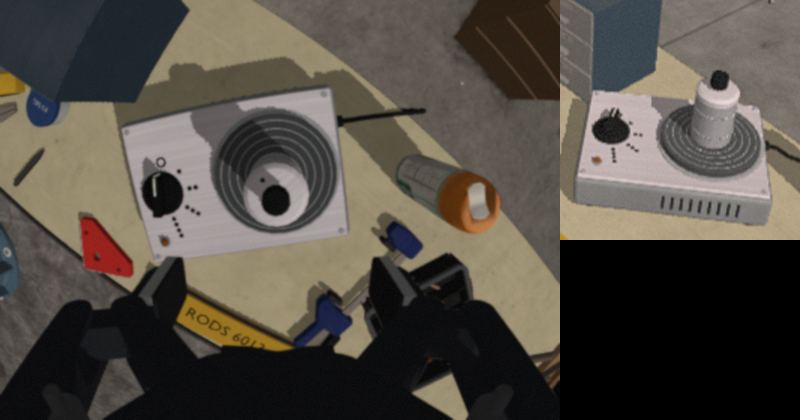

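The pot stands upright on the plate with its lid knob at (276,199), exactly as predicted. The pointer is still at the ring. I'll move over the selector.

Emit:
move_arm(motion=[[[-0.1,-0.3,0],[0,0,0],100],[[-0.2,-0.8,0],[0,0,0],100],[[-0.3,-1.4,0],[0,0,0],100],[[-0.42,-2,0.1],[0,0,0],100],[[-0.42,-2.35,0.4],[0,0,0],100],[[-0.42,-2.45,0.8],[0,0,0],80],[[-0.42,-2.45,1.1],[0,0,0],60],[[-0.42,-2.45,1.2],[0,0,0],50],[[-0.42,-2.45,1.2],[0,0,0],50]])

```text
time_s: 13.9
eef_pos: [0.4067, -0.3157, 0.2532]
eef_rot: [-0.001, 0.952, 0.306, -0.0]
wrist_force: [-0.3, 0.0, -0.3]
opening: 0.5
```

Run:
```python
from h import *
o=monitor.get_obs(); cal=viewer.calibration('wrist'); im=viewer.camera('wrist'); M=rot(o).as_matrix(); print(o['time_s'],o['eef_pos'],o['opening'],np.degrees(o['q']).round(1),'yaw',np.degrees(np.arctan2(M[1,1],M[0,1])))
p=proj('wrist',[.408,-.317,.1],cal); print(p); x,y=p.astype(int); x0,y0=x-70,y-60; cv2.imwrite('pics/w5raw.png',im); print(x0,y0); np.save('cal5.npy',cal,allow_pickle=True)
for n in ['selector','selector_grip','pointer_tip']: print(n,[(round(r['score'],2),np.array(r['centre'])*[560,420]) for r in spotter.search_frame('wrist',n)[:1]])
cv2.imwrite('pics/w5.png',cv2.resize(im[y0:y0+120,x0:x0+140],(700,600),interpolation=2))
```

```text
13.9 [ 0.40668103 -0.31570048  0.25316462] 0.5003798424329823 [-51.    1.9  99.7  -0.   78.5   3.3] yaw -54.324297306418316
[279.39810637 190.90076771]
209 130
selector [(0.92, array([274.12 , 185.388]))]
selector_grip [(0.83, array([277.816, 182.7  ]))]
pointer_tip [(0.82, array([278.096, 184.59 ]))]
```

View pics/w5.png

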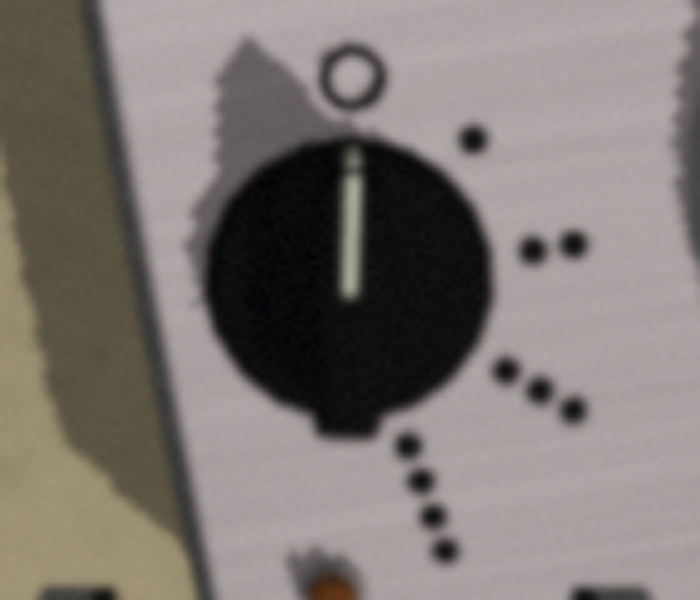

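Run:
```python
from h import *
o=monitor.get_obs(); cal=viewer.calibration('wrist'); M=rot(o).as_matrix()
f=lambda x,y,z:atz('wrist',(209+x/5,130+y/5),z,cal)[:2]
K=f(350,277,.081); a=f(352.5,165,.101); b=f(349,298,.101); t=f(347,435,.101); print('K',K,'line',a,b,'tail',t)
az=lambda d:np.degrees(np.arctan2(d[1],d[0]))
print('bar az',az(a-b),az(a-t),'len tail-to-K',np.linalg.norm(t-K),'twodot',f(553,247,.072),az(f(553,247,.072)-K),'ring az',az(f(352,77,.072)-K))
d=np.array([*K,.093])-o['eef_pos']; print((M.T@d/.06).round(3), M.T@(np.r_[t,0]-np.r_[K,0]),M.T@(np.r_[a,0]-np.r_[K,0]),M.T@(np.r_[b,0]-np.r_[K,0]))
```

```text
K [ 0.40891491 -0.31714691] line [ 0.42946817 -0.3027314 ] [ 0.40921137 -0.31654684] tail [ 0.38767163 -0.33160562]
bar az 34.294573476830585 34.63780397808924 len tail-to-K 0.025696915979623113 twodot [ 0.43610706 -0.34773682] -48.365297074998864 ring az 35.08308931211733
[0.014 0.03  2.691] [-2.56888190e-02 -6.45029731e-04 -2.89791842e-06] [2.51031140e-02 2.77680824e-04 2.36948570e-06] [ 5.90795835e-04 -3.14528854e-04 -3.65191710e-07]
```

Emit:
move_arm(motion=[[[0.01,0.03,0.3],[0,0,0.1],50],[[0.01,0.03,0.9],[0,0,0.1],50],[[0.01,0.03,1.5],[0,0,0.1],50],[[0.01,0.03,2],[0,0,0.1],50],[[0.01,0.03,2.4],[0,0,0.1],50],[[0.01,0.03,2.6],[0,0,0.1],50],[[0.01,0.03,2.67],[0,0,0.1],50],[[0.01,0.03,2.67],[0,0,0.1],50]])

```text
time_s: 15.1
eef_pos: [0.4084, -0.3169, 0.0938]
eef_rot: [0.0, 0.954, 0.3, 0.0]
wrist_force: [0.9, 0.3, 1.0]
opening: 0.498
```

Emit:
move_arm(motion=[[[0,0,0],[0,0,0],30],[[0,0,0],[0,0,0],15],[[0,0,0],[0,0,0],5],[[0,0,0],[0,0,0],5],[[0,0,0],[0,0,0],5]])

```text
time_s: 15.72
eef_pos: [0.4078, -0.316, 0.0942]
eef_rot: [-0.001, 0.954, 0.3, -0.0]
wrist_force: [-3.7, 4.2, 6.0]
opening: 0.135
```

The knob bar is gripped (opening 0.135, i.e. 11.5 mm). I'll turn it 80° clockwise.

Emit:
move_arm(motion=[[[0,0,0],[0,0,0.7],5],[[0,0,0],[0,0,1.6],5],[[0,0,0],[0,0,2.6],5],[[0,0,0],[0,0,3.7],5],[[0,0,0],[0,0,4.8],5],[[0,0,0],[0,0,5.9],5],[[0,0,0],[0,0,7],5],[[0,0,0],[0,0,8.1],5],[[0,0,0],[0,0,9.1],5],[[0,0,0],[0,0,10],5]])

```text
time_s: 16.98
eef_pos: [0.4077, -0.3171, 0.0942]
eef_rot: [0.001, 0.923, -0.386, -0.0]
wrist_force: [-4.5, 0.1, 2.8]
opening: 0.136
```

Emit:
move_arm(motion=[[[0,0,0],[0,0,0],5],[[0,0,0],[0,0,0],5]])

```text
time_s: 17.23
eef_pos: [0.4077, -0.3171, 0.0942]
eef_rot: [0.0, 0.924, -0.382, -0.0]
wrist_force: [-5.7, 0.6, 6.6]
opening: 0.136
```

Run:
```python
from h import *
o=monitor.get_obs(); M=rot(o).as_matrix(); print(o['time_s'],o['eef_pos'],o['opening'],np.degrees(o['q']).round(1),o['wrist_force'],o['torque'],'bar az',90+np.degrees(np.arctan2(M[1,1],M[0,1])))
```

```text
17.225 [ 0.40773387 -0.31705441  0.09416807] 0.13585210126712338 [-5.100e+01  1.350e+01  1.069e+02 -1.000e-01  5.960e+01  8.400e+01] [-5.72341617  0.56450306  6.61012414] [ 0.02342367  0.99100359 -0.02797619] bar az -44.94364971694472
```

Bar azimuth is now −44.9° against a target of −45.3°. I'll release and lift straight up.

Emit:
move_arm(motion=[[[0,0,0],[0,0,0],30],[[0,0,0],[0,0,0],50],[[0,0,0],[0,0,0],50],[[0,0,0],[0,0,0],50],[[0,0,-0.2],[0,0,0],50],[[0,0,-0.7],[0,0,0],50],[[0,0,-1.3],[0,0,0],50],[[0,0,-2],[0,0,0],50],[[0,0,-2.6],[0,0,0],50],[[0,0,-2.7],[0,0,0],50]])

```text
time_s: 18.48
eef_pos: [0.4093, -0.3179, 0.2594]
eef_rot: [0.002, 0.924, -0.384, 0.003]
wrist_force: [0.0, 0.4, -0.0]
opening: 0.497
```

Run:
```python
from h import *
o=monitor.get_obs(); im=viewer.camera('wrist'); s=viewer.camera('side'); t=viewer.camera('top'); print(o['time_s'],o['eef_pos'],o['opening'],o['wrist_force'])
a=np.zeros((420,800,3),np.uint8); a[:,:560]=im; a[:210,560:]=cv2.resize(s[190:330,280:440],(240,210),interpolation=2);a[210:,560:]=cv2.resize(t[160:300,320:480],(240,210),interpolation=2); cv2.imwrite('pics/w6.png',a)
for n in ['tip_tin','mug','tape_measure','dip_pot']: print(n,[(round(r['score'],2),np.array(r['centre'])*[560,420]) for r in spotter.search_frame('top',n)[:1]])
```

```text
18.475 [ 0.4093385  -0.31789457  0.25944413] 0.49719027471038596 [ 0.02145343  0.36200145 -0.02563554]
tip_tin [(0.82, array([269.976, 249.102]))]
mug [(0.92, array([185.416, 182.7  ]))]
tape_measure [(0.61, array([238.784, 251.286]))]
dip_pot []
```

View pics/w6.png

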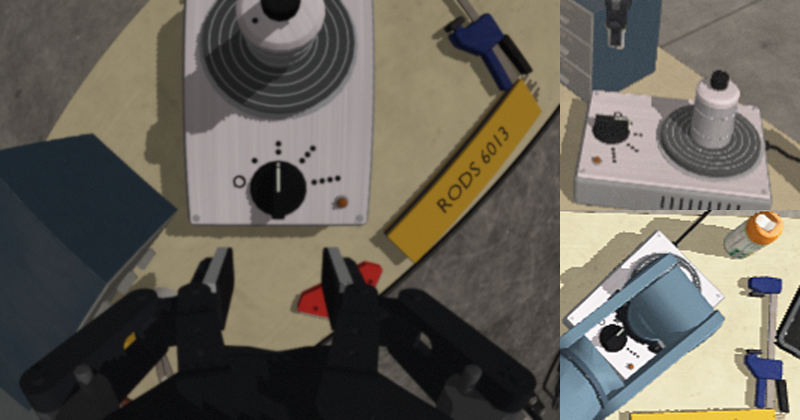

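The pointer line at (278,163–190) points at the two dots at (278,143–152). The pot stands upright on the plate and the gripper is clear.

```bash
python3 -c "
from h import *
print(workorder.hand_in())"
```

```text
the job is handed in; nothing more can be done
None
```

I set the dip pot on the middle of the iron plate and let go. I then turned the selector clockwise by 80° from off to two dots, and handed the job in at about 18.6 s of the 54 s allowed. `hand_in()` reports no verdict.

- **Pot:** the last pictures show it upright on the plate. The final wrist picture caught its top at the frame's edge. The TCP was about 1–2 mm from the measured plate centre at release, and the camera estimates of that centre agreed to about 5 mm.
- **Selector:** the pointer line is on the two-dot mark after release. Before release the jaws held the grip bar at −44.9° in the base frame, against a target of −45.3°. I did not read the joint angle itself.
- **Arm:** the gripper was clear of everything with the wrist force near zero. The highest wrist force reported at the end of any move was about 9 N.
- **Bystanders:** the tip tin and mug were found within 2 px of their starting positions. The tape measure came out 3.7 px across and 4.6 px up from its first reading, roughly 15–20 mm. I put this down to spotter noise, because nothing came near the tape.
- **Check that failed:** in the final top view the arm hid the pot, so the spotter did not find it there.

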